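# Open the pipe cradle by one hole and lay the pipe in it

### The arm

A 7-joint arm with a two-finger parallel gripper is mounted at the origin on the work surface. World frame = base frame: x ahead of the robot, y to its left, z up, the work surface at z = 0. Lengths are in m, angles in rad, forces in N, time in s.
With the tool pointing down it reaches from about 0.425 to 0.925 m from the base axis. Payload 6.8 kg.
Tool frame: the origin (TCP) lies where the fingers leave the gripper's body, on its centre line; the fingertips stand 73 mm ahead of it and the grasp point (between the pads) lies 54 mm ahead of it; z points along the fingers, y is the line along which they close (so a half turn about z gives the same grasp; the last joint's range is limited). The gripper opens to 85 mm and grips with 20 to 120 N. Pads are 22 mm wide; open, the fingers measure 114 mm over their backs; the gripper's body (76 mm by 85 mm) begins 54 mm behind the grasp point. The pads swing forward as they close: fully open they stand 13 mm farther back than shut.
Start: joints at [-1.335, 0.477, 0.022, 1.555, -0.011, 1.109, -0.083], TCP at [0.228, 0.636, 0.304] pointing down, gripper open.
Joint ranges: [-2.96, 2.96], [-0.34, 2.1], [-1.41, 1.46], [0.24, 2.44], [-1.37, 4.51], [0.17, 1.92], [-2.96, 2.96]. Speed limits (rad/s): [2.39, 2.39, 3.14, 3.14, 3.14, 3.14, 3.14].

### API

Orientations are given as a rotation vector (axis times angle).
In Python, from bench import r, grab_frame, camera_info gives the robot as it stands.
- The arm moves only by the shell command python3 -m pendant 'ROWS' [OPENING] [FORCE]. ROWS is a JSON list of rows, 1 to 5 of them, each written [[dx, dy, dz], [rx, ry, rz]]: dx, dy, dz in m, then a rotation vector rx, ry, rz in rad; each row is the pose to reach, as a shift and turn from the pose commanded when the command began, along the tool's axes at that moment; what a row does not reach only later rows make up. A row lasts 1/10 s, in which the tool goes at most 0.05 m and 0.15 rad, less where a joint would pass 70% of its speed; a pose out of reach is approached as far as the arm can. OPENING is the finger opening in m, set as the command begins (- or left out keeps the last). The fingers move at their own pace and stop on an object; FORCE is the grip in N (left out, the last holds). Time passes only in rows, so rows that do not move let the fingers close. It prints the time, the measured TCP pose, the force, the opening and the grip force at its end. Input that does not fit is refused with a message, and nothing moves.
- r.get_obs(): the state, without advancing time (a new reading comes with each control period).
- grab_frame(name): name is "scene" or "top" or "wrist"; returns (picture, depth): 480x640x3 uint8, blue, green, red; 480x640 float32, m along the optical axis (not along the pixel's ray), 0 where there is no reading.
- camera_info(name): a dict with "camera_matrix" (3x3 intrinsics, pixels), "k1" (the pictures are not rectified: a ray, as slopes to the right and down, at radius r is drawn at 1 + k1 r^2 times it, then the intrinsics apply), "R" (3x3) and "t" (3): a world point X has camera coordinates R X + t. Camera axes: x right, y down, z forward; pixel columns grow to the right and rows downward; lengths in m; the calibration is good to about 2 mm. A picture is of the moment at which its call begins: read the wrist's pose just before it. camera_info takes no time and is no camera call; for the wrist camera it gives the pose at the moment of the call.
- r.hand_in(): hands the job in; it is judged then, once.
The state is a dict: "clock": time; "joints": joint angles; "qvel": joint speeds; "tau": joint torques, N m; "tcp_pos": TCP position; "orientation": TCP orientation; "contact_force": force on the tool from outside, world axes, zero at the start; "moment": the same for the moment, N m; "grip_width": finger opening in m; "gripper_force": force on a finger pad.
Only numpy, scipy, OpenCV 4.12 (cv2) and the standard library are available. Lean on these libraries where they do the work, as an engineer would, in place of code of your own. Each camera call takes 0.05 s, during which the arm holds its last target. There are 200 camera calls.

### The job

The orange tube of the pipe cradle is locked too far in for the steel pipe with the yellow bands. Squeeze the tube's green spring button, slide the tube outwards, and let the button pop back out by itself in the very next hole, feeling for it gently so that the locking pin is never forced against the bar; then lay the pipe in both V rests, between the two end plates, and leave everything else on the bench where it is.

Things in the scene. Friction and masses are not known exactly. Their poses are not given: they have to be found in the camera images.
- cradle: Pipe cradle bolted down. Origin at bench height under the bar, below the button's starting place; y runs along the bar, the way the orange tube slides OUT; x to the side the green button faces. Base plate x +-55, y -132 to 258, 10 mm high. Blue block with the fixed rest at y -105 to -75 mm; blue post at y 232 to 252, 88 mm high.
- hole_bar: Fixed aluminium bar, same frame as the cradle: x +-8, z 55 to 75 mm. In its -x side are three 13 mm long holes (slots) for the 10 mm long locking pin. The pin starts in the first, at y 0. The next was drilled by hand: its middle is 40 to 64 mm further out, exact place unknown; the third is at 104 mm. Bar and pin stand 25 N at most.
- slide_tube (a joint): How far the orange tube is out, m: about 0 at the start (1.5 mm play), at most 0.115; grows to the cradle's +y. A square sleeve round the bar: x +-15, z 46 to 84, y -28 to 105 mm in the cradle frame at value 0. It slides with about 2 N, 3 to 4 N with the pin riding on the bar.
- guard (a point): Middle of the near face of the finger guard, a cross plate on the orange tube: x +-34, z 45 to 85 mm of the cradle, 12 mm thick, near face at y 24 mm + slide_tube. Fingers astride the tube, open about 56 mm and thus clear of the button, can push the tube outwards on it.
- release_button (a joint): How far the green button is pressed, m: 0 = out (pin in a hole), 0.006 = fully. Sprung: 5 N at 0, 8 N at 6 mm. Pressing draws the pin out of its hole; it is clear from 4.5 mm. Let go between holes, it rides on the bar at about 4 mm and pops to 0 within 1.5 mm of a hole's middle; the pin then stops the tube. Fingers must be off it to pop.
- button_face (a point): Middle of the outer face of the green button, 16 mm in diameter, on the tube's +x side, 7.5 mm proud when out; moves with tube and button. At the start at x 22.5, y 0, z 65 mm of the cradle. Squeezed from above by fingers closing along the cradle's x; fully pressed, button and tube are 31.5 mm wide (x -15 to 16.5 mm).
- fixed_rest (a point): Bottom line of the blue V rest, mid-width: x 0, y -90, z 105 mm of the cradle. The V is 90 degrees, 30 mm long in y, its arms rise 18 mm. Behind it a blue end plate, inner face at y -105, top at z 150 mm.
- moving_rest (a point): Bottom line of the orange V rest on the tube, same shape: x 0, y 90 mm + slide_tube, z 105 mm of the cradle. Beyond it an orange end plate, inner face at y 105 mm + slide_tube, top at z 150 mm: the gap between end plates is 210 mm + slide_tube. The pipe in the Vs has its axis at z 126 mm; between the rests nothing is above z 85 mm.
- pipe: Round steel pipe, 30 mm in diameter, 236 mm long, with a thin yellow band near each end, 0.25 to 0.5 kg, lying on the bench. Origin on its surface at mid-length (beneath it at the start), its x axis along the pipe.
- pipe_mid (a point): Centre of the pipe, on its axis at mid-length (15 mm above the bench at the start).
- offcut: Short upright copper-coloured tube, 48 mm in diameter, 85 mm high; origin under its centre. Leave alone.
- spanner: Steel spanner 160 mm long lying on the bench. Leave alone.
- hammer: Hammer 260 mm long lying on the bench. Leave alone.
- flange: Dark steel ring, 96 mm in diameter, 14 mm high. Leave alone.
- bushing: Brass bushing, 40 mm in diameter, 45 mm high. Leave alone.
- spray_can: Red spray can, 64 mm in diameter, 170 mm high. Leave alone.
Things that resemble listed ones, but are neither listed nor needed, are in the scene too. Of the things that look like the pipe, the middle-sized one is meant.

How it is judged:
By the outcome, as a careful person would: the job done as asked, in the order asked, and still so for the second after the job is handed in, with the robot touching nothing.
It also fails if it takes over 51 s, if anything falls off the work surface, if the arm or the gripper's body presses on something with over 40 N, if the wrist force passes 120 N, or if a joint passes its speed limit or range.

## Working session

There is one attempt and no reset: what is moved stays moved. The work goes in short steps, Python scripts to look and compute and a shell command to move; the robot and the scene stay as the last step left them, time stands still between calls to the robot, and variables do not carry over. Pictures are saved under pics/ and viewed, at most 10 in all, crops included, and the job is handed in when it is done.

```bash
ls; mkdir -p pics
cat > h.py <<'E'
import numpy as np, cv2, json
from scipy.spatial.transform import Rotation as Ro
def px2w(info,u,v,depth=None,z=None):
    K=np.array(info["camera_matrix"]);R=np.array(info["R"]);t=np.array(info["t"]);k=info["k1"]
    d=np.array([(u-K[0,2])/K[0,0],(v-K[1,2])/K[1,1]]);s=d.copy()
    for _ in range(20): s=d/(1+k*(s@s))
    ray=np.array([s[0],s[1],1.]);o=-R.T@t;w=R.T@ray
    if z is not None: depth=(z-o[2])/w[2]
    return o+w*depth
def w2px(info,X):
    K=np.array(info["camera_matrix"]);c=np.array(info["R"])@np.array(X)+np.array(info["t"])
    s=c[:2]/c[2];s=s*(1+info["k1"]*(s@s));return K[0,0]*s[0]+K[0,2],K[1,1]*s[1]+K[1,2]
E
python3 - <<'E'
from bench import r,grab_frame,camera_info
import cv2,numpy as np,pickle
D={}
for n in ("top","scene"):
    i=camera_info(n);p,d=grab_frame(n);D[n]=(i,p,d);cv2.imwrite(f"pics/{n}0.png",p)
    print(n,-np.array(i["R"]).T@np.array(i["t"]))
pickle.dump(D,open("d0.pkl","wb"))
o=r.get_obs();print(o)
E
```

```text
pics
top [ 0.37071118 -0.03248328  1.54416921]
scene [ 1.29238025 -0.31275484  0.90426337]
{'clock': 0.1, 'joints': array([-1.3351019 ,  0.47773288,  0.02234571,  1.55634104, -0.0114995 ,
        1.10931272, -0.0830587 ]), 'qvel': array([-8.43410135e-05, -1.07283287e-03,  9.96991886e-04, -2.64927676e-03,
       -7.05812384e-04,  5.86193577e-04, -1.55341760e-03]), 'tau': array([ 4.97882036e-03, -5.97757030e+01,  1.61400195e+00, -2.81955636e+01,
        1.28938624e-02,  5.01172675e-03, -5.42709216e-06]), 'tcp_pos': array([0.22738134, 0.63511011, 0.30301742]), 'orientation': array([-5.37256194e-01, -3.09514658e+00,  2.60396844e-03]), 'contact_force': array([0.74155304, 0.13575463, 0.5172265 ]), 'moment': array([-0.01531013, -0.05713967, -0.01291167]), 'gripper_force': 0.0, 'grip_width': 0.0853119082344789}
```

View pics/top0.png

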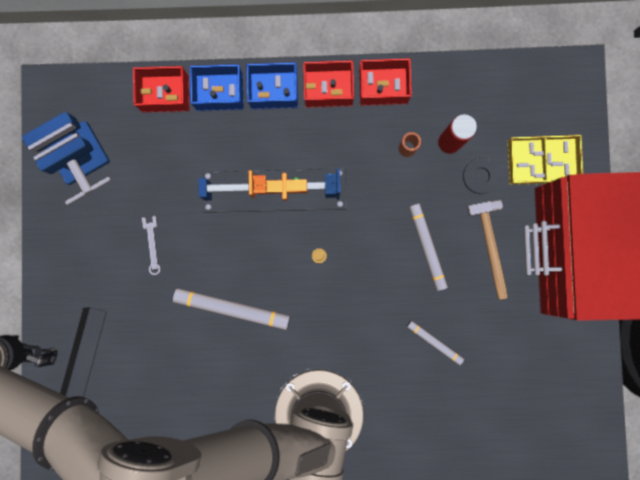

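View pics/scene0.png

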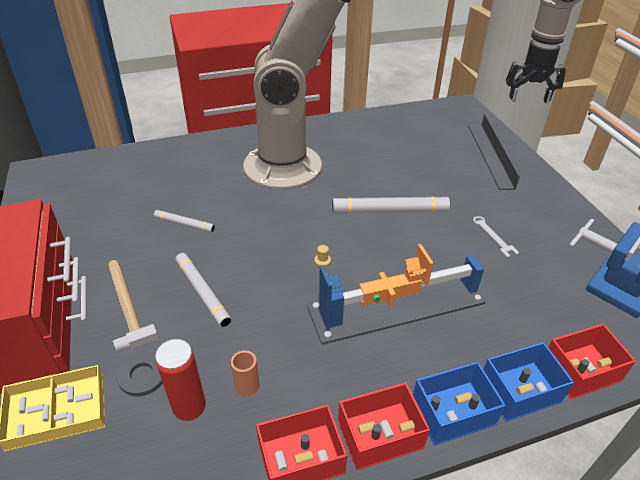

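The top picture shows three banded pipes: large (230,308), middle (429,247) and small (435,342). The middle one fits "middle-sized", pending a length check. The cradle is at (205..340,187), with the blue fixed rest on the right and the post on the left, so its +y points to world +y. The scene picture shows the green button at (376,298), facing world +x.

Run:
```python
import pickle,cv2,numpy as np
from h import *
D=pickle.load(open("d0.pkl","rb"));i,p,d=D["top"]
a=cv2.resize(p[160:220,190:350],None,fx=5,fy=5,interpolation=cv2.INTER_CUBIC)
b=cv2.resize(p[200:296,400:460],None,fx=3,fy=3,interpolation=cv2.INTER_CUBIC)
c=np.zeros((590,800,3),np.uint8);c[:300]=a;c[302:590,:180]=b
c2=D["scene"][1][240:345,300:490];c[302:302+285,200:200+513]=cv2.resize(c2,(513,285),interpolation=cv2.INTER_CUBIC)
cv2.imwrite("pics/crop1.png",c)
for n,a,b in(("L",(175,295),(287,323)),("M",(416,206),(442,289)),("S",(410,324),(461,361))):
    A,B=px2w(i,*a,z=.015),px2w(i,*b,z=.015);print(n,A,B,np.linalg.norm(A-B))
# pipe by depth: points with height 10..45mm in region
vs,us=np.mgrid[0:480,0:640]
K=np.array(i["camera_matrix"]);R=np.array(i["R"]);t=np.array(i["t"])
s=cv2.undistortPoints(np.stack([us,vs],-1).reshape(-1,1,2).astype(float),K,np.array([i["k1"],0,0,0,0])).reshape(480,640,2)
X=(np.concatenate([s,np.ones((480,640,1))],-1)*d[...,None]-t)@R
m=np.zeros((480,640),bool);m[198:296,405:455]=1
m&=(X[...,2]>.008)&(X[...,2]<.06)
P=X[m];c=P.mean(0);u,S,V=np.linalg.svd(P[:,:2]-c[:2],full_matrices=False);q=(P[:,:2]-c[:2])@V.T
print("pipe",c,V[0],q.min(0),q.max(0),P[:,2].max(),m.sum())
np.save("X.npy",X)
g=D["scene"];hsv=cv2.cvtColor(g[1],cv2.COLOR_BGR2HSV);mm=cv2.inRange(hsv,(45,120,40),(80,255,255))
v,u=np.nonzero(mm[240:345,300:490]);u=u+300;v=v+240;print("green px",u.mean(),v.mean(),len(u))
dd=np.median(g[2][v,u]);print(px2w(g[0],u.mean(),v.mean(),depth=dd))
```

```text
L [0.32565328 0.3770226  0.015     ] [0.24324034 0.07773415 0.015     ] 0.3104278807305709
M [ 0.54707538 -0.27647678  0.015     ] [ 0.32326931 -0.3372554   0.015     ] 0.23191204766510368
S [ 0.23277711 -0.24926773  0.015     ] [ 0.13297468 -0.37936431  0.015     ] 0.163968423425437
pipe [ 0.43715685 -0.30260416  0.02546653] [-0.96145563 -0.27496013] [-0.12816929 -0.09796917] [0.11981066 0.07638007] 0.03905826769790486 1055
green px 376.3225806451613 297.83870967741933 31
[0.62424055 0.04246518 0.06810433]
```

View pics/crop1.png

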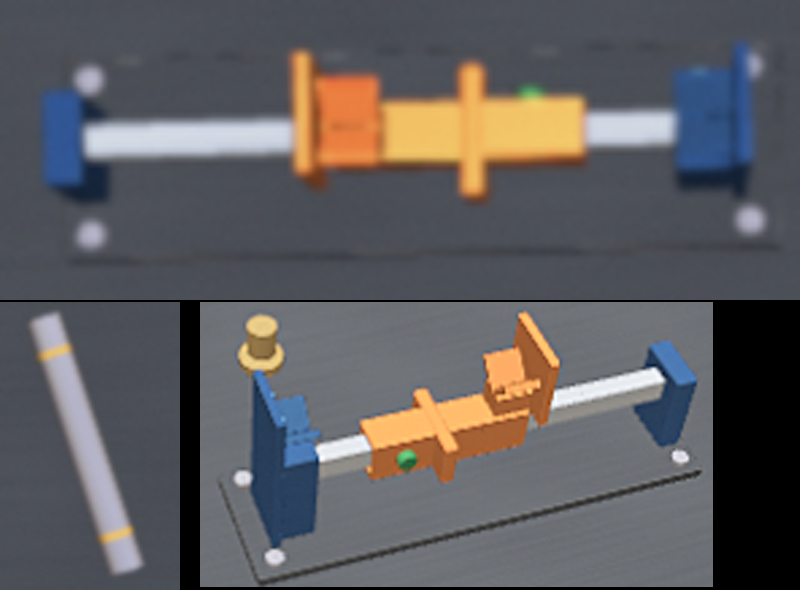

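Run:
```python
import pickle,numpy as np
from h import *
from scipy.optimize import least_squares
D=pickle.load(open("d0.pkl","rb"));i=D["top"][0];s=D["scene"][0]
T=lambda u,v:(190+u/5-.4,160+v/5-.4)
S=lambda u,v:(300+(u-200)/2.7,240+(v-302)/2.714)
obs=[(i,T(471,64),(.034,.030,.085)),(i,T(472,188),(-.034,.030,.085)),(i,T(742,45),(None,-.108,.150)),
(i,T(70,262),(-.055,.258,.005)),(i,T(782,245),(-.055,-.132,.005)),(i,T(585,97),(.015,-.028,.084)),
(s,(376.3,297.8),(.0225,0,.065)),(s,S(262,584),(.055,-.132,.008)),(s,S(700,471),(.055,.258,.008)),(s,S(362,425),(.015,-.028,.084)),]
obs=[o for o in obs if o[2][0] is not None]
def W(q,X):
    c,sn=np.cos(q[2]),np.sin(q[2]);return (q[0]+c*X[0]-sn*X[1],q[1]+sn*X[0]+c*X[1],X[2])
f=lambda q:np.concatenate([np.subtract(w2px(a,W(q,X)),p) for a,p,X in obs])
L=least_squares(f,[.6,.04,0],loss="soft_l1");print(L.x,np.degrees(L.x[2]));print(f(L.x).reshape(-1,2).round(1))
for n,X in(("button",(.0225,0,.065)),("slot",(.0,0,0))):print(n,W(L.x,X))
for a,b in(((45,337),(127,570)),):
    U=lambda u,v:(400+u/3-.3,200+(v-302)/3-.3)
    e1,e2=px2w(i,*U(46,316),z=.018),px2w(i,*U(127,572),z=.018);print(e1,e2,(e1+e2)/2,np.linalg.norm(e1-e2),np.degrees(np.arctan2(*(e1-e2)[[1,0]])))
from bench import r,camera_info
o=r.get_obs();print(Ro.from_rotvec(o["orientation"]).as_matrix().round(3));w=camera_info("wrist");R=np.array(w["R"]);print(w["camera_matrix"],w["k1"]);Rt=Ro.from_rotvec(o["orientation"]).as_matrix();print((R@Rt).round(3),Rt.T@(-R.T@np.array(w["t"])-o["tcp_pos"]))
```

```text
[ 0.6027801   0.04212803 -0.00588455] -0.33716007577674334
[[-0.1 -0.3]
 [ 0.2  1.1]
 [-0.7 -0.2]
 [ 0.2 -0.1]
 [-0.3 -0.1]
 [-0.1  1.4]
 [-2.5 -1.3]
 [-0.4 -1. ]
 [ 3.1  8.1]]
button (np.float64(0.625279713610529), np.float64(0.04199562621407131), 0.065)
slot (np.float64(0.6027801031740567), np.float64(0.04212802790207763), 0)
[ 0.55120147 -0.27357721  0.018     ] [ 0.3215089  -0.33667272  0.018     ] [ 0.43635518 -0.30512496  0.018     ] 0.23820101235883306 15.360029100767372
[[-0.942  0.337 -0.   ]
 [ 0.337  0.942 -0.002]
 [-0.    -0.002 -1.   ]]
[[408.5336851    0.         316.91491629]
 [  0.         408.5336851  233.98865791]
 [  0.           0.           1.        ]] -0.09074786124035975
[[ 0.001  1.     0.001]
 [-0.948  0.001 -0.319]
 [-0.319 -0.     0.948]] [ 0.08246506  0.00033201 -0.06995699]
```

```bash
cat > go.py <<'E'
import sys,numpy as np
from bench import r
from h import Ro
# go.py x y z yaw  : yaw = world angle of tool y axis; prints remaining tool-frame shift+turn
x,y,z,a=map(float,sys.argv[1:5]);o=r.get_obs();R=Ro.from_rotvec(o["orientation"])
c,s=np.cos(a),np.sin(a);T=Ro.from_matrix(np.array([[-s,c,0],[c,s,0],[0,0,-1]]).T)
print("rem",(R.inv().apply(np.array([x,y,z])-o["tcp_pos"])).round(4),(R.inv()*T).as_rotvec().round(3),"t",round(o["clock"],2),"F",o["contact_force"].round(1),"w",round(o["grip_width"],4),"gf",round(o["gripper_force"],1),"j",o["joints"].round(2))
E
sed -i 's/np.array(\[\[-s,c,0\],\[c,s,0\],\[0,0,-1\]\])/np.array([[-s,c,0],[c,s,0],[0,0,-1]])/' go.py
python3 go.py .603 .042 .25 -.006
python3 -m pendant '[[[-0.04, -0.03, 0], [0, 0, 0.1]], [[-0.08, -0.06, 0.01], [0, 0, 0.2]], [[-0.12, -0.09, 0.01], [0, 0, 0.3]], [[-0.16, -0.12, 0.02], [0, 0, 0.4]], [[-0.2, -0.15, 0.02], [0, 0, 0.5]]]'
python3 go.py .603 .042 .25 -.006
```

```text
rem [-0.5535 -0.4317  0.0538] [-1.000e-03  1.000e-03  1.233e+00] t 0.1 F [0.7 0.1 0.5] w 0.0853 gf 0.0 j [-1.34  0.48  0.02  1.56 -0.01  1.11 -0.08]
clock: 0.6
tcp_pos: [0.3645, 0.4261, 0.2827]
orientation: [-1.292, -2.863, 0.003]
contact_force: [1.0, 0.2, 0.4]
grip_width: 0.0855
gripper_force: 0.0
rem [-0.4458 -0.0753  0.033 ] [-0.002  0.001  0.729] t 0.6 F [1.  0.2 0.4] w 0.0855 gf 0.0 j [-1.12  0.31  0.18  1.86 -0.07  0.97 -0.19]
```

```bash
python3 -m pendant '[[[-0.045, -0.01, 0], [0, 0, 0.14]], [[-0.09, -0.02, 0.01], [0, 0, 0.28]], [[-0.135, -0.03, 0.02], [0, 0, 0.42]], [[-0.18, -0.035, 0.03], [0, 0, 0.56]], [[-0.225, -0.04, 0.033], [0, 0, 0.7]]]' 0.06
python3 -m pendant '[[[-0.04, 0, 0], [0, 0, 0]], [[-0.08, 0, 0], [0, 0, 0]], [[-0.12, 0, 0], [0, 0, 0]], [[-0.16, 0, 0], [0, 0, 0]], [[-0.17, 0, 0], [0, 0, 0]]]' | head -2
python3 go.py .603 .042 .25 -.006
```

```text
clock: 1.1
tcp_pos: [0.4838, 0.2318, 0.2499]
orientation: [-2.197, -2.245, 0.003]
contact_force: [0.6, 0.5, 0.6]
grip_width: 0.0599
gripper_force: 0.0
clock: 1.6
tcp_pos: [0.4879, 0.0589, 0.2509]
rem [-0.0192  0.1147  0.0008] [-0.001  0.001  0.027] t 1.6 F [ 0.2  0.  -1.1] w 0.0601 gf 0.0 j [-0.65  0.25  0.47  2.06 -0.15  0.86 -0.07]
```

```bash
python3 -m pendant '[[[-0.01, 0.04, 0], [0, 0, 0.027]], [[-0.019, 0.08, 0], [0, 0, 0.027]], [[-0.019, 0.115, 0], [0, 0, 0.027]], [[-0.019, 0.115, 0], [0, 0, 0.027]]]' | head -2
python3 go.py .603 .042 .25 -.006
python3 - <<'E'
from bench import *
from h import *
import pickle
w=camera_info("wrist");p,d=grab_frame("wrist");pickle.dump((w,p,d),open("w1.pkl","wb"));cv2.imwrite("pics/w1.png",p)
q=[.6028,.0421,-.0059]
for X in((0.0165,-.028,.084),(-.015,-.028,.084),(.034,.024,.085),(-.034,.024,.085),(.0225,0,.065),(.01,-.105,.15)):
    c,s=np.cos(q[2]),np.sin(q[2]);print(X,np.round(w2px(w,(q[0]+c*X[0]-s*X[1],q[1]+s*X[0]+c*X[1],X[2])),1))
E
```

```text
clock: 2.0
tcp_pos: [0.6076, 0.0486, 0.2505]
rem [-0.0066 -0.0046  0.0005] [0.003 0.001 0.006] t 2.0 F [0.6 0.2 0.7] w 0.06 gf 0.0 j [-0.53  0.45  0.47  1.8  -0.24  0.95  0.04]
(0.0165, -0.028, 0.084) [334.4 288.9]
(-0.015, -0.028, 0.084) [285.3 288.6]
(0.034, 0.024, 0.085) [365.5 211.3]
(-0.034, 0.024, 0.085) [251.9 210.5]
(0.0225, 0, 0.065) [343.1 238. ]
(0.01, -0.105, 0.15) [324.3 462.8]
```

View pics/w1.png

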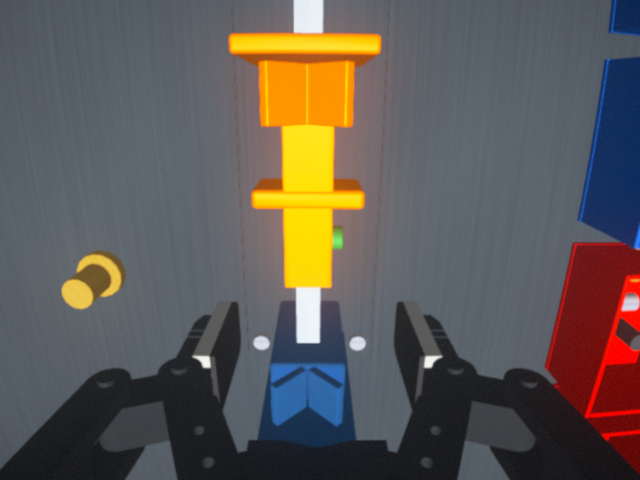

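The picture matches the fit within about 1 mm: tube end corners at (284,288) and (331,288), guard at (252..364,209), button at (343,238). Next: descend astride the tube.

```bash
python3 -m pendant '[[[-0.0066, -0.004, 0], [0, 0, 0.006]], [[-0.0066, -0.004, 0.0], [0, 0, 0.006]]]' | head -2
python3 go.py .6035 .042 .115 -.006
python3 -m pendant '[[[0, 0, 0.04], [0, 0, 0]], [[0, 0, 0.08], [0, 0, 0]], [[0, 0, 0.11], [0, 0, 0]], [[0, 0, 0.13], [0, 0, 0]], [[0, 0, 0.135], [0, 0, 0]]]' | head -2
python3 go.py .6035 .042 .115 -.006
```

```text
clock: 2.25
tcp_pos: [0.5982, 0.0402, 0.2506]
rem [0.0019 0.0056 0.1356] [-0.002  0.    -0.001] t 2.25 F [ 0.4 -0.7  0.8] w 0.0597 gf 0.0 j [-0.53  0.44  0.47  1.82 -0.24  0.94  0.04]
clock: 2.75
tcp_pos: [0.5976, 0.0414, 0.114]
rem [ 0.0006  0.0059 -0.0011] [-0.004  0.     0.   ] t 2.75 F [-0.7 -1.  -0.1] w 0.0596 gf 0.0 j [-0.46  0.62  0.38  1.9  -0.35  0.69  0.13]
```

```bash
python3 -m pendant '[[[0, 0.006, 0], [0, 0, 0]], [[0, 0.006, 0], [0, 0, 0]]]' | head -1
python3 go.py .6035 .042 .115 -.006
python3 -m pendant '[[[0, 0, 0], [0, 0, 0]], [[0, 0, 0], [0, 0, 0]], [[0, 0, 0], [0, 0, 0]], [[0, 0, 0], [0, 0, 0]], [[0, 0, 0], [0, 0, 0]]]' 0.02 25
python3 go.py .6035 .042 .115 -.006
```

```text
clock: 2.95
rem [ 0.0006 -0.0039  0.0025] [ 0.003 -0.    -0.   ] t 2.95 F [-0.1 -0.5 -0.2] w 0.0601 gf 0.0 j [-0.45  0.63  0.38  1.88 -0.35  0.7   0.13]
clock: 3.45
tcp_pos: [0.6031, 0.0413, 0.1169]
orientation: [-2.225, -2.211, 0.005]
contact_force: [-12.7, 0.1, 14.6]
grip_width: 0.0305
gripper_force: 25.9
rem [0.0007 0.0004 0.0019] [-0.006 -0.001 -0.   ] t 3.45 F [-12.7   0.1  14.6] w 0.0305 gf 25.9 j [-0.45  0.63  0.38  1.88 -0.35  0.71  0.13]
```

```bash
python3 -m pendant '[[[0, -0.003, -0.001], [0, 0, 0]], [[0, -0.003, -0.001], [0, 0, 0]]]' | head -6
python3 -m pendant '[[[0.007, -0.003, 0], [0, 0, 0]], [[0.014, -0.003, 0], [0, 0, 0]], [[0.021, -0.003, 0], [0, 0, 0]], [[0.028, -0.003, 0], [0, 0, 0]], [[0.035, -0.003, 0], [0, 0, 0]]]'
python3 go.py .6035 .077 .115 -.006
```

```text
clock: 3.65
tcp_pos: [0.6026, 0.0414, 0.1171]
orientation: [-2.228, -2.215, -0.0]
contact_force: [-0.2, -0.3, -2.2]
grip_width: 0.0305
gripper_force: 30.9
clock: 4.15
tcp_pos: [0.6025, 0.0761, 0.1172]
orientation: [2.225, 2.211, 0.005]
contact_force: [9.5, -2.2, -11.4]
grip_width: 0.03
gripper_force: 26.9
rem [0.001  0.001  0.0022] [ 0.005  0.001 -0.001] t 4.15 F [  9.5  -2.2 -11.4] w 0.03 gf 26.9 j [-0.52  0.63  0.39  1.88 -0.35  0.69  0.07]
```

```bash
python3 -m pendant '[[[0, 0.003, 0], [0, 0, 0]], [[0, 0.003, 0], [0, 0, 0]], [[0, 0.003, 0], [0, 0, 0]], [[0, 0.003, 0], [0, 0, 0]]]' 0.056
python3 go.py .6035 .077 .115 -.006
python3 - <<'E'
from bench import *
from h import *
import pickle
w=camera_info("wrist");p,d=grab_frame("wrist");pickle.dump((w,p,d),open("w2.pkl","wb"));cv2.imwrite("pics/w2.png",p)
E
```

```text
clock: 4.55
tcp_pos: [0.6029, 0.076, 0.117]
orientation: [-2.229, -2.214, 0.0]
contact_force: [0.5, -0.4, 0.2]
grip_width: 0.0559
gripper_force: 0.0
rem [0.001  0.0006 0.002 ] [-0.     0.    -0.001] t 4.55 F [ 0.5 -0.4  0.2] w 0.0559 gf 0.0 j [-0.51  0.63  0.39  1.88 -0.35  0.7   0.07]
```

View pics/w2.png

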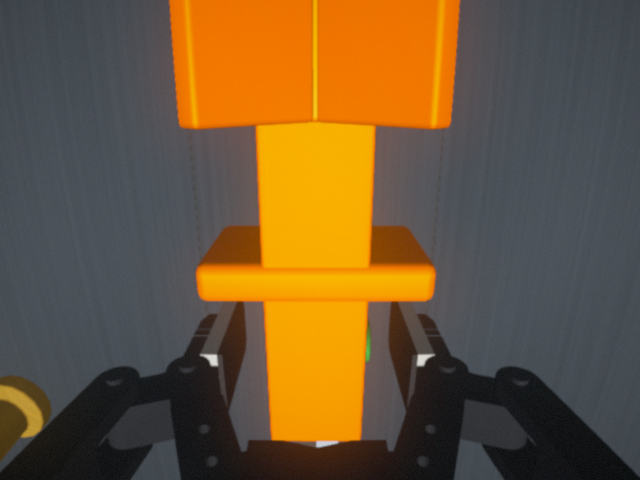

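The fingers are clear of the button at (368,345) and the guard is just ahead at (315,283). Now I approach the guard and feel outwards, stopping on force.

```bash
cat > chk.py <<'E'
from bench import r
import sys
o=r.get_obs();f=o["contact_force"];print(round(o["clock"],2),"y",round(o["tcp_pos"][1],4),"F",f.round(1),flush=True)
sys.exit(abs(f[1])>float(sys.argv[1]))
E
python3 -m pendant '[[[0.005, 0, 0], [0, 0, 0]], [[0.010, 0, 0], [0, 0, 0]]]' |head -1; python3 chk.py 2 &&
python3 -m pendant '[[[0.001, 0, 0], [0, 0, 0]], [[0.002, 0, 0], [0, 0, 0]]]' |head -1; python3 chk.py 2 &&
python3 -m pendant '[[[0.001, 0, 0], [0, 0, 0]], [[0.002, 0, 0], [0, 0, 0]]]' |head -1; python3 chk.py 2 &&
python3 -m pendant '[[[0.001, 0, 0], [0, 0, 0]], [[0.002, 0, 0], [0, 0, 0]]]' |head -1; python3 chk.py 2
```

```text
clock: 4.8
4.8 y 0.0866 F [-1.2  1.2  0.9]
4.8 y 0.0866 F [-1.2  1.2  0.9]
4.8 y 0.0866 F [-1.2  1.2  0.9]
4.8 y 0.0866 F [-1.2  1.2  0.9]False
False
False
False
```

```bash
sed -i 's/sys.exit(\(.*\))$/sys.exit(int(\1))/' chk.py
python3 -m pendant '[[[0.001, 0, 0], [0, 0, 0]], [[0.002, 0, 0], [0, 0, 0]]]' |head -1; python3 chk.py 2.2 &&
python3 -m pendant '[[[0.001, 0, 0], [0, 0, 0]], [[0.002, 0, 0], [0, 0, 0]]]' |head -1 && python3 chk.py 2.2 &&
python3 -m pendant '[[[0.001, 0, 0], [0, 0, 0]], [[0.002, 0, 0], [0, 0, 0]]]' |head -1 && python3 chk.py 2.2
```

```text
clock: 5.0
5.0 y 0.0889 F [-0.3 -0.7  0.3]
clock: 5.2
5.2 y 0.0903 F [0.7 0.3 0.3]
clock: 5.4
5.4 y 0.0919 F [-0.  -1.9 -0.5]
```

```bash
for k in 1; do
python3 -m pendant '[[[0.001, 0, 0], [0, 0, 0]], [[0.002, 0, 0], [0, 0, 0]]]' |head -1; python3 chk.py 6.5 &&
python3 -m pendant '[[[0.001, 0, 0], [0, 0, 0]], [[0.002, 0, 0], [0, 0, 0]]]' |head -1 && python3 chk.py 6.5 &&
python3 -m pendant '[[[0.001, 0, 0], [0, 0, 0]], [[0.002, 0, 0], [0, 0, 0]]]' |head -1 && python3 chk.py 6.5 &&
python3 -m pendant '[[[0.001, 0, 0], [0, 0, 0]], [[0.002, 0, 0], [0, 0, 0]]]' |head -1 && python3 chk.py 6.5 &&
python3 -m pendant '[[[0.001, 0, 0], [0, 0, 0]], [[0.002, 0, 0], [0, 0, 0]]]' |head -1 && python3 chk.py 6.5; done
```

```text
clock: 5.6
5.6 y 0.0928 F [-0.2 -4.3  0.3]
clock: 5.8
5.8 y 0.095 F [-0.6 -5.6  0.5]
clock: 6.0
6.0 y 0.097 F [-0.8 -5.   1. ]
clock: 6.2
6.2 y 0.0989 F [ 0.4 -4.7  1.5]
clock: 6.4
6.4 y 0.1009 F [-0.3 -5.9 -0.3]
```

```bash
for k in 1; do
python3 -m pendant '[[[0.001, 0, 0], [0, 0, 0]], [[0.002, 0, 0], [0, 0, 0]]]' |head -1; python3 chk.py 7.5 &&
python3 -m pendant '[[[0.001, 0, 0], [0, 0, 0]], [[0.002, 0, 0], [0, 0, 0]]]' |head -1 && python3 chk.py 7.5 &&
python3 -m pendant '[[[0.001, 0, 0], [0, 0, 0]], [[0.002, 0, 0], [0, 0, 0]]]' |head -1 && python3 chk.py 7.5 &&
python3 -m pendant '[[[0.001, 0, 0], [0, 0, 0]], [[0.002, 0, 0], [0, 0, 0]]]' |head -1 && python3 chk.py 7.5 &&
python3 -m pendant '[[[0.001, 0, 0], [0, 0, 0]], [[0.002, 0, 0], [0, 0, 0]]]' |head -1 && python3 chk.py 7.5; done
```

```text
clock: 6.6
6.6 y 0.1029 F [ 0.4 -5.3  0.7]
clock: 6.8
6.8 y 0.1051 F [-0.2 -2.2  0. ]
clock: 7.0
7.0 y 0.1083 F [ 0.1 -4.6  0.6]
clock: 7.2
7.2 y 0.1086 F [ 0.  -8.7  1.4]
```

The force dropped to 2 N and then rose against a wall, so the pin seems to have popped in at about 53 mm. I back off and look.

```bash
python3 -m pendant '[[[-0.004, 0, 0], [0, 0, 0]], [[-0.008, 0, 0], [0, 0, 0]], [[-0.008, 0, 0], [0, 0, 0]]]'
python3 - <<'E'
from bench import *
from h import *
w=camera_info("wrist");p,d=grab_frame("wrist");s,_=grab_frame("scene")
c=np.zeros((480,800,3),np.uint8);c[:,:400]=cv2.resize(p[280:480,220:420],(400,400))[:480].__class__ and np.vstack([cv2.resize(p[280:480,220:420],(400,400)),np.zeros((80,400,3),np.uint8)])
c[:400,400:]=cv2.resize(s[250:330,350:430],(400,400),interpolation=cv2.INTER_CUBIC)
cv2.imwrite("pics/c3.png",c)
E
```

```text
clock: 7.5
tcp_pos: [0.6033, 0.1024, 0.117]
orientation: [-2.228, -2.214, -0.001]
contact_force: [0.0, -0.1, 0.1]
grip_width: 0.0561
gripper_force: 0.0
```

View pics/c3.png

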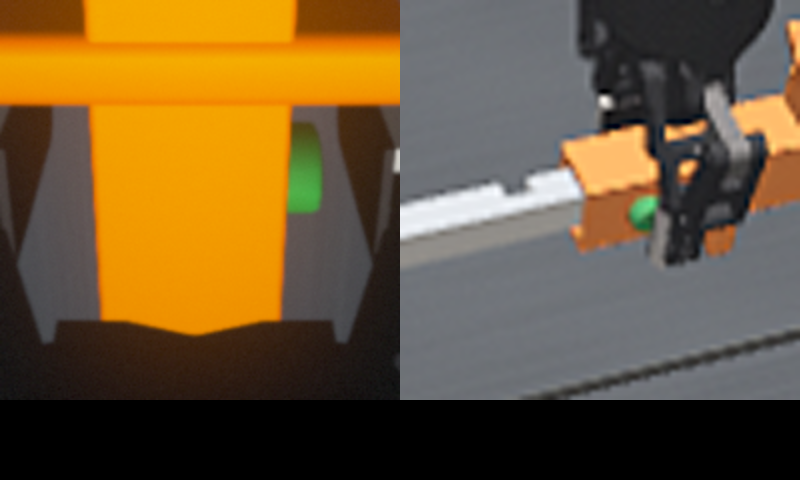

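The button is fully proud again (wrist crop (305,168)), so the pin is seated in the next hole. Now I lift and go to the pipe.

```bash
python3 -m pendant '[[[0, 0, -0.04], [0, 0, 0]], [[0, 0, -0.08], [0, 0, 0]], [[0, 0, -0.12], [0, 0, 0]], [[0, 0, -0.15], [0, 0, 0]], [[0, 0, -0.15], [0, 0, 0]]]' | head -2
python3 -m pendant '[[[-0.04, -0.02, 0], [0, 0, 0.1]], [[-0.08, -0.04, 0], [0, 0, 0.2]], [[-0.12, -0.06, 0], [0, 0, 0.3]], [[-0.16, -0.08, 0], [0, 0, 0.4]], [[-0.2, -0.09, 0], [0, 0, 0.5]]]' .065 | head -2
python3 go.py .436 -.305 .25 -1.303
```

```text
clock: 8.1
tcp_pos: [0.6056, 0.103, 0.2718]
clock: 8.6
tcp_pos: [0.51, -0.098, 0.2663]
rem [-0.2168  0.0364  0.0162] [-0.002  0.     0.793] t 8.6 F [ 1.1 -0.7  1. ] w 0.0648 gf 0.0 j [-0.48  0.31  0.68  2.   -0.24  0.92 -0.19]
```

```bash
python3 -m pendant '[[[-0.04, 0.005, 0], [0, 0, 0.14]], [[-0.08, 0.01, 0], [0, 0, 0.28]], [[-0.12, 0.02, 0.01], [0, 0, 0.42]], [[-0.16, 0.03, 0.015], [0, 0, 0.56]], [[-0.2, 0.035, 0.015], [0, 0, 0.7]]]' | head -2
python3 go.py .436 -.305 .25 -1.303
```

```text
clock: 9.1
tcp_pos: [0.4453, -0.2898, 0.2509]
rem [-0.014   0.011   0.0009] [-0.001  0.001  0.092] t 9.1 F [ 0.5 -0.  -0.2] w 0.0649 gf 0.0 j [-0.21  0.41  0.86  1.99 -0.39  0.91 -0.36]
```

```bash
python3 -m pendant '[[[-0.014, 0.011, 0], [0, 0, 0.09]], [[-0.014, 0.011, 0], [0, 0, 0.09]], [[-0.014, 0.011, 0], [0, 0, 0.09]]]' | head -2
python3 go.py .436 -.305 .25 -1.303
python3 - <<'E'
from bench import *
from h import *
w=camera_info("wrist");p,d=grab_frame("wrist");cv2.imwrite("pics/w4.png",p);import pickle;pickle.dump((w,p,d),open("w4.pkl","wb"))
u=np.array([.964,.265])
for s in(-.118,0,.118):print(np.round(w2px(w,(.436+s*u[0],-.305+s*u[1],.03)),1))
E
```

```text
clock: 9.4
tcp_pos: [0.4367, -0.3036, 0.2513]
rem [-0.0011  0.0011  0.0013] [-0.001  0.     0.009] t 9.4 F [ 0.6  0.6 -0.3] w 0.0649 gf 0.0 j [-0.2   0.41  0.88  1.99 -0.4   0.92 -0.4 ]
[317.3 349.7]
[318.9 214.4]
[320.8  43.3]
```

View pics/w4.png

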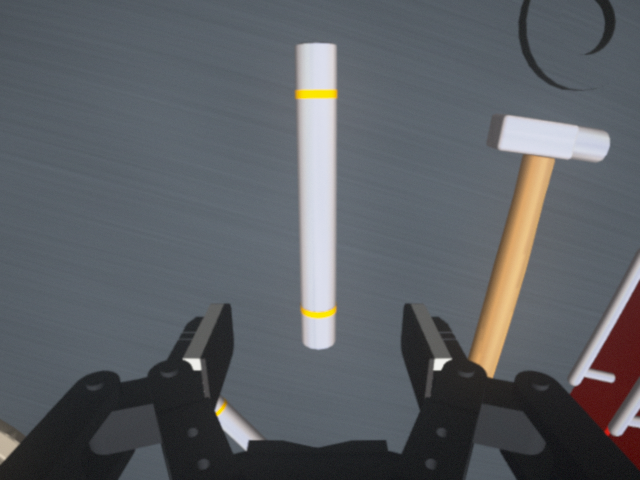

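The pipe is centred between the fingers (ends at (317,43) and (318,348)), within about 1 mm of the prediction. I descend and grip.

```bash
python3 -m pendant '[[[-0.001, 0, 0.04], [0, 0, 0]], [[-0.001, 0, 0.08], [0, 0, 0]], [[-0.001, 0, 0.12], [0, 0, 0]], [[-0.001, 0, 0.15], [0, 0, 0]], [[-0.001, 0, 0.165], [0, 0, 0]]]' | head -4
python3 -m pendant '[[[0, 0, 0.006], [0, 0, 0]], [[0, 0, 0.010], [0, 0, 0]], [[0, 0, 0.01], [0, 0, 0]]]' | head -4
python3 go.py .4365 -.3045 .075 -1.29
```

```text
clock: 9.95
tcp_pos: [0.4356, -0.3021, 0.0843]
orientation: [-3.108, -0.436, 0.004]
contact_force: [0.1, -0.2, 0.2]
clock: 10.25
tcp_pos: [0.4363, -0.3047, 0.0776]
orientation: [3.111, 0.431, 0.002]
contact_force: [0.2, 0.6, 0.5]
rem [ 0.0002 -0.0001  0.0026] [ 0.001 -0.001 -0.005] t 10.25 F [0.2 0.6 0.5] w 0.0646 gf 0.0 j [ 0.03  0.67  0.61  2.08 -0.69  0.6  -0.17]
```

```bash
python3 -m pendant '[[[0, 0, 0.002], [0, 0, 0]], [[0, 0, 0.002], [0, 0, 0]], [[0, 0, 0.002], [0, 0, 0]], [[0, 0, 0.002], [0, 0, 0]], [[0, 0, 0.002], [0, 0, 0]]]' .02 50
python3 -m pendant '[[[0, 0, -0.01], [0, 0, 0]], [[0, 0, -0.03], [0, 0, 0]], [[0, 0, -0.07], [0, 0, 0]], [[0, 0, -0.12], [0, 0, 0]], [[0, 0, -0.16], [0, 0, 0]]]' 
python3 go.py .603 .0685 .28 -.006
```

```text
clock: 10.75
tcp_pos: [0.436, -0.3047, 0.0757]
orientation: [3.112, 0.431, 0.002]
contact_force: [-1.2, 0.8, 4.9]
grip_width: 0.0287
gripper_force: 48.9
clock: 11.25
tcp_pos: [0.435, -0.3047, 0.2373]
orientation: [3.112, 0.429, -0.0]
contact_force: [0.8, -0.6, -3.8]
grip_width: 0.0283
gripper_force: 50.2
rem [ 0.2626 -0.3139 -0.0428] [-0.     0.    -1.291] t 11.25 F [ 0.8 -0.6 -3.8] w 0.0283 gf 50.2 j [-0.19  0.44  0.88  2.01 -0.43  0.89 -0.37]
```

```bash
python3 -m pendant '[[[0.03, -0.03, -0.01], [0, 0, -0.14]], [[0.06, -0.065, -0.02], [0, 0, -0.28]], [[0.09, -0.1, -0.03], [0, 0, -0.42]], [[0.12, -0.13, -0.035], [0, 0, -0.56]], [[0.15, -0.165, -0.04], [0, 0, -0.7]]]' | head -2
python3 go.py .603 .0685 .28 -.006
```

```text
clock: 11.75
tcp_pos: [0.5352, -0.1039, 0.2758]
rem [ 0.181  -0.0398 -0.0042] [ 0.     0.    -0.585] t 11.75 F [ 0.3 -0.7 -4.1] w 0.0281 gf 50.2 j [-0.49  0.35  0.71  1.93 -0.28  0.96 -0.24]
```

```bash
python3 -m pendant '[[[0.04, -0.01, 0], [0, 0, -0.14]], [[0.08, -0.02, 0], [0, 0, -0.28]], [[0.12, -0.03, 0], [0, 0, -0.42]], [[0.16, -0.035, 0], [0, 0, -0.54]], [[0.181, -0.04, 0], [0, 0, -0.585]]]' | head -2
python3 -m pendant '[[[0, 0, 0], [0, 0, 0]], [[0, 0, 0], [0, 0, 0]], [[0, 0, 0], [0, 0, 0]]]' | head -2
python3 go.py .603 .0685 .235 -.006
python3 - <<'E'
from bench import *
from h import *
w=camera_info("wrist");p,d=grab_frame("wrist");s,_=grab_frame("scene");t,_=grab_frame("top")
c=np.zeros((600,800,3),np.uint8);c[:300,:400]=cv2.resize(p,(400,300));c[:300,400:]=cv2.resize(s[180:330,300:500],(400,300));c[300:]=cv2.resize(t[160:220,190:350],(800,300),interpolation=cv2.INTER_CUBIC)
cv2.imwrite("pics/c5.png",c)
E
```

```text
clock: 12.25
tcp_pos: [0.6042, 0.0712, 0.2749]
clock: 12.55
tcp_pos: [0.6031, 0.0652, 0.2749]
rem [ 0.0034 -0.0001  0.0399] [-0.001  0.001 -0.008] t 12.55 F [ 0.1  0.6 -4.3] w 0.0285 gf 50.2 j [-0.6   0.43  0.52  1.78 -0.25  1.   -0.  ]
```

View pics/c5.png

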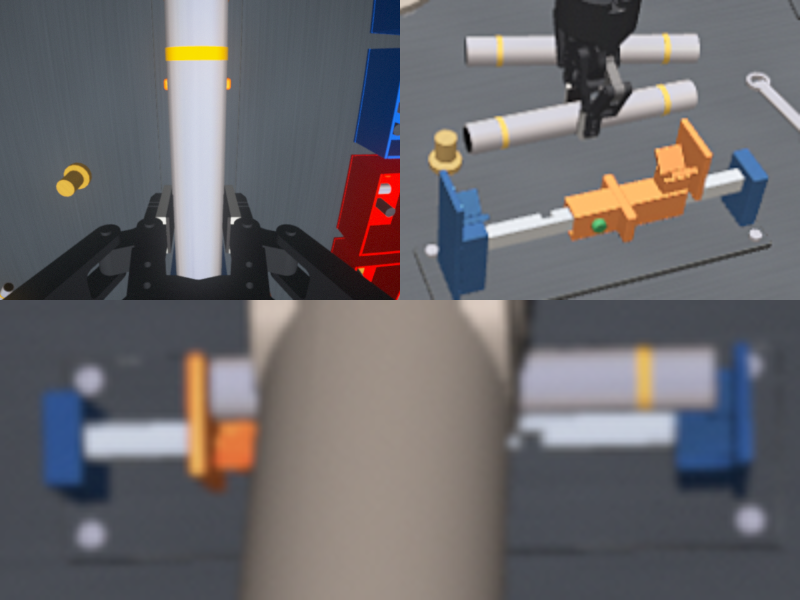

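The pipe is level above the cradle, and the orange plate at crop x 207 (was 313) gives slide ≈ 52.7 mm. The pipe's mid-length target is therefore y ≈ 0.0685. I lower it.

```bash
python3 -m pendant '[[[0.0034, 0, 0.02], [0, 0, -0.008]], [[0.0034, 0, 0.04], [0, 0, -0.008]], [[0.0034, 0, 0.06], [0, 0, -0.008]], [[0.0034, 0, 0.07], [0, 0, -0.008]], [[0.0034, 0, 0.07], [0, 0, -0.008]]]' | head -5
python3 go.py .603 .0685 .1867 -.006
```

```text
clock: 13.2
tcp_pos: [0.6029, 0.07, 0.2036]
orientation: [-2.225, -2.216, 0.004]
contact_force: [-0.3, 0.6, -3.9]
grip_width: 0.0283
rem [-0.0015  0.0002  0.0169] [-0.003  0.001  0.002] t 13.2 F [-0.3  0.6 -3.9] w 0.0283 gf 50.2 j [-0.57  0.51  0.47  1.84 -0.3   0.86  0.04]
```

```bash
python3 -m pendant '[[[-0.0015, 0, 0.004], [0, 0, 0]], [[-0.0015, 0, 0.008], [0, 0, 0]], [[-0.0015, 0, 0.012], [0, 0, 0]], [[-0.0015, 0, 0.014], [0, 0, 0]], [[-0.0015, 0, 0.014], [0, 0, 0]]]' | head -5
python3 -m pendant '[[[0, 0, 0.001], [0, 0, 0]], [[0, 0, 0.002], [0, 0, 0]]]' | head -4
python3 go.py .603 .0685 .1867 -.006
```

```text
clock: 13.7
tcp_pos: [0.6037, 0.0691, 0.1907]
orientation: [-2.225, -2.218, 0.0]
contact_force: [1.1, 0.7, -3.7]
grip_width: 0.028
clock: 13.9
tcp_pos: [0.6039, 0.0691, 0.189]
orientation: [2.225, 2.218, 0.0]
contact_force: [0.2, 0.0, -3.5]
rem [-0.0006 -0.0009  0.0023] [ 0.    -0.     0.003] t 13.9 F [ 0.2  0.  -3.5] w 0.0282 gf 50.2 j [-0.56  0.53  0.46  1.85 -0.31  0.83  0.06]
```

```bash
python3 -m pendant '[[[0, -0.001, 0.001], [0, 0, 0]], [[0, -0.001, 0.001], [0, 0, 0]]]' | head -4
python3 -m pendant '[[[0, 0, 0.001], [0, 0, 0]], [[0, 0, 0.001], [0, 0, 0]]]' | head -4
python3 go.py .603 .0685 .1867 -.006
```

```text
clock: 14.1
tcp_pos: [0.6028, 0.069, 0.188]
orientation: [2.225, 2.218, 0.001]
contact_force: [-0.5, -0.4, -2.2]
clock: 14.3
tcp_pos: [0.6031, 0.0691, 0.1876]
orientation: [2.225, 2.217, 0.002]
contact_force: [-0.7, 0.2, 3.2]
rem [-0.0006 -0.0001  0.0009] [ 0.001 -0.001  0.002] t 14.3 F [-0.7  0.2  3.2] w 0.0283 gf 50.9 j [-0.56  0.53  0.46  1.85 -0.31  0.83  0.06]
```

It is seated: the load moved to the rests. I release and retreat.

```bash
python3 -m pendant '[[[0, 0, 0], [0, 0, 0]], [[0, 0, 0], [0, 0, 0]], [[0, 0, 0], [0, 0, 0]], [[0, 0, 0], [0, 0, 0]]]' .06
python3 -m pendant '[[[0, 0, -0.01], [0, 0, 0]], [[0, 0, -0.04], [0, 0, 0]], [[0, 0, -0.08], [0, 0, 0]], [[0, 0, -0.12], [0, 0, 0]], [[0, 0, -0.15], [0, 0, 0]]]' | head -5
python3 -m pendant '[[[0, -0.04, 0], [0, 0, 0]], [[0, -0.08, 0], [0, 0, 0]], [[0, -0.12, 0], [0, 0, 0]], [[0, -0.12, 0], [0, 0, 0]]]' | head -2
python3 - <<'E'
from bench import *
from h import *
w=camera_info("wrist");p,d=grab_frame("wrist");s,_=grab_frame("scene");t,_=grab_frame("top")
c=np.zeros((600,800,3),np.uint8);c[:300,:400]=cv2.resize(p,(400,300));c[:300,400:]=cv2.resize(s[180:330,300:500],(400,300));c[300:]=cv2.resize(t[160:220,190:350],(800,300),interpolation=cv2.INTER_CUBIC)
cv2.imwrite("pics/c6.png",c)
E
```

```text
clock: 14.7
tcp_pos: [0.6028, 0.0692, 0.1869]
orientation: [2.224, 2.218, 0.0]
contact_force: [-0.2, 0.6, -0.8]
grip_width: 0.0599
gripper_force: 0.0
clock: 15.2
tcp_pos: [0.6032, 0.0687, 0.3404]
orientation: [2.224, 2.216, 0.004]
contact_force: [-0.3, 1.0, -0.3]
grip_width: 0.06
clock: 15.6
tcp_pos: [0.4783, 0.0687, 0.3369]
```

View pics/c6.png

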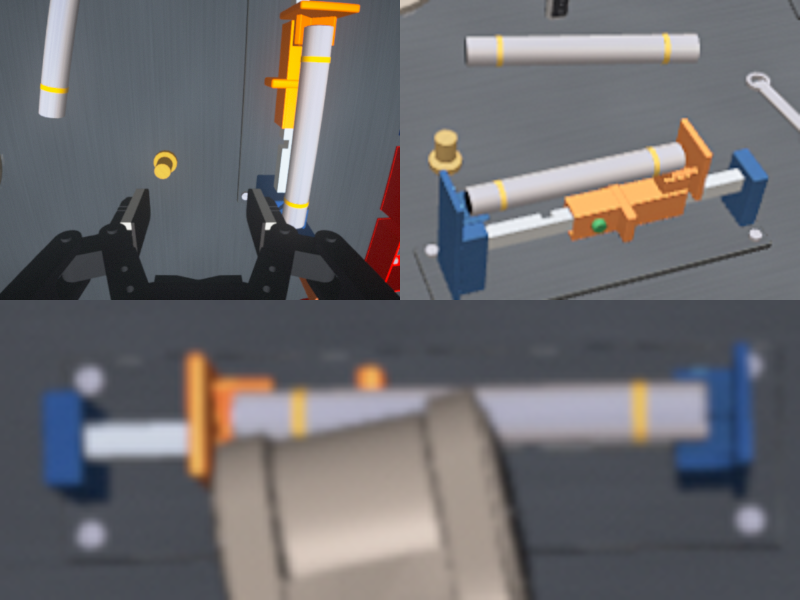

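The pipe lies in both Vs between the end plates (top crop 230..708, plates at 207 and 735). The button is still out, and everything else is where it was.

```bash
python3 -m pendant '[[[0, 0, 0], [0, 0, 0]], [[0, 0, 0], [0, 0, 0]], [[0, 0, 0], [0, 0, 0]]]' | head -2; python3 -c "from bench import r; print(r.hand_in())"
```

```text
clock: 16.05
tcp_pos: [0.4834, 0.0694, 0.3368]
the job is handed in; nothing more can be done
None
```

I slid the tube out about 53 mm until the button popped into the next hole (peak push read 8.7 N of the 25 N limit), laid the pipe in both V rests between the end plates, and handed the job in at 16 s; no verdict was returned.

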